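# Park the centring turntable and cover the doublet

### The arm

A 7-joint arm with a two-finger parallel gripper is mounted at the origin on the work surface. World frame = base frame: x ahead of the robot, y to its left, z up, the work surface at z = 0. Lengths are in mm, angles in rad, forces in N, time in s.
With the tool pointing down it reaches from about 400 to 875 mm from the base axis. Payload 4.4 kg.
Tool frame: the origin (TCP) lies midway between the tips of the shut fingers; the grasp point (between the pads) lies behind it (ctrl.grip_point_offset is the x of the grasp point in the tool frame, in mm); x points along the fingers, z is the direction in which the jaws open and shut, and the axes are right-handed (so a half turn about x gives the same grasp; the last joint's range is limited). The gripper opens to 85 mm and grips with 20 to 120 N. Pads are 22 mm wide; open, the fingers measure 114 mm over their backs; the gripper's body (76 mm by 85 mm) begins 54 mm behind the grasp point. The pads swing forward as they close: fully open they stand 13 mm farther back than shut.
Start: joints at [-1.395, 0.628, 0.038, 1.517, -0.027, 0.996, -0.02], TCP at [155.618, 631.111, 231.313] pointing down, gripper open.
Joint ranges: [-3.06, 3.06], [-0.37, 2.12], [-1.25, 1.32], [0.18, 2.47], [-1.1, 4.24], [0.23, 1.98], [-2.94, 2.94]. Speed limits (rad/s): [2.57, 2.57, 3.14, 3.14, 3.14, 3.14, 3.14].

### API

Orientations are given as [roll, pitch, yaw] about the fixed x, y, z axes, in that order (R = Rz(yaw) Ry(pitch) Rx(roll)).
In Python, from cell import status, eyes, ctrl gives the robot as it stands. The module is installed in compiled form; this text tells all that it offers.
- The arm moves only by the tool apply_moves, never from a script. Its argument "targets" is a list of rows, each a list of 3 entries, a list of its own where there are three numbers: the shift along the tool's x, y, z in mm, then the turn about the tool's x in degrees, then the finger opening in mm, from 0 to 85.4. In form: [[[dx, dy, dz], roll, claw], ...]. A call has 1 to 10 rows; each row shifts and turns the pose as measured when the row begins, along the tool's axes as they then stand; what a row does not reach is not made up. A row lasts 1/8 s, in which the tool goes at most 62.5 mm and 10.7 degrees, less where a joint would pass 70% of its speed; a pose out of reach is approached as far as the arm can. A call is refused whole if a number of a shift passes 62.5 or a number of a turn 10.7, either way. A call with a gripper value outside its range is refused whole. The fingers move at their own pace and stop on an object; the grip force is fixed at half the most. Time passes only in rows, so rows that do not move let the fingers close. It gives the time, the measured TCP pose, the force and the opening at its end, in the units of the state.
- status.read_state(): the state, without advancing time (a new reading comes with each control period).
- eyes.get_image(name): name is "side" or "top"; returns (picture, depth): 480x640x3 uint8, blue, green, red; 480x640 float32, mm along the optical axis (not along the pixel's ray), 0 where there is no reading.
- eyes.camera_params(name): a dict with "fx", "fy", "cx", "cy" (pixels), "dist" ([k1, k2, p1, p2, k3] as OpenCV has them; the pictures are not rectified), "R" (3x3) and "t" (3): a world point X has camera coordinates R X + t. Camera axes: x right, y down, z forward; pixel columns grow to the right and rows downward; lengths in mm; the calibration is good to about 2 mm. A picture is of the moment at which its call begins. camera_params takes no time and is no camera call.
- ctrl.finish_job(): hands the job in, once; it reports no verdict.
The state is a dict: "clock": time; "qpos": joint angles; "qd": joint speeds; "tau": joint torques, N m; "eef_pos": TCP position; "tool_rot": TCP orientation; "force": force on the tool from outside, world axes, zero at the start; "torque": the same for the moment, N m; "width": finger opening in mm.
Only numpy, scipy, OpenCV 4.12 (cv2) and the standard library are available. Lean on these libraries where they do the work, as an engineer would, in place of code of your own. Each camera call takes 0.05 s, during which the arm holds its last target.

### The job

Grit is about to fly from dressing, so make the doublet safe. First turn the turntable counter-clockwise (seen from above) by its upright crank grip until you feel the index roller climb the lobe, and stop just past that peak, where the roller drops into the notch, without going over the second lobe. Then set the blue lens tray over the doublet, lowered gently and fully home with its four corner pins in the sockets of the grey tray below, not touching the doublet and leaving the other things on the bench where they are.

Things in the scene. Friction and masses are not known exactly. Their poses are not given: they have to be found in the camera images.
- turntable: Fixed cast aluminium base of the centring turntable, round foot 196 mm across. Origin: on the vertical turning axis at the bench surface. On it turns a platen 220 mm across, its top face 66 mm above the bench; the rim carries two smooth steel lobes side by side that stand out 7 mm, with a notch between them.
- index_roller (a point): The sprung index roller (steel, 16 mm across) that rides on the platen's rim and lobes, 57 mm above the bench, 40 deg counter-clockwise from the turntable's x axis. Its fixed housing outside it is 60 mm high and reaches 184 mm from the turning axis. A red line on the housing and one on the platen's edge line up when parked.
- platen (a joint): Platen angle (rad), growing counter-clockwise from above. 0 = parked, roller in the notch. Starts at -1.3 to -0.65 and turns with light drag (0 to 4 N at the crank grip) to about -0.5, where the first lobe meets the roller; resistance peaks about 10 N higher and is gone at the crest (-0.25). From -0.2 on the roller pulls the platen by itself, damped, into the notch. Second crest: +0.25.
- handle (a point): Centre of the upright free-spinning black crank grip on the platen: 18 mm across, 42 mm tall, from 73 to 115 mm above the bench (this point at 99 mm), 96 mm from the turning axis. Grasped across its diameter from above. When parked it stands 240 deg counter-clockwise from the turntable's x axis.
- nest (a point): Centre of the top face of the grey tray (120 x 60 x 16 mm) screwed to the platen: on the turning axis, 82 mm above the bench; x along the 120 mm side (when parked, along the turntable's x), z up. Four sockets 11 mm across, 12 mm deep, slightly chamfered, at x = +-49, y = +-19 mm. At the middle a black ring 50 mm across, 5 mm high holds the doublet.
- cover_tray: Blue lens tray, 120 mm (x) by 60 mm, about 0.2 kg, standing on four corner pins. Origin: midway between the pins at their lower ends. Going up: tapered steel pins 8 mm across, 9 mm long, at x = +-49, y = +-19 mm; pillars 13 mm across to 35 mm; tray floor to 41 mm; walls to 56 mm. Either way round fits; fully home its origin is 9 mm below the grey tray's top face.
- tray_grip (a point): Point on the blue tray 46 mm above its origin, midway between its two long walls (60 mm apart over their outsides): the height to take it at from above, one finger outside each long wall at mid length.
- doublet: The crown glass doublet, 40 mm across and 15 mm high, loose in the ring at the middle of the grey tray, 1.5 mm play; its top is 15 mm above the grey tray's top face. Origin: centre of its underside.
- dresser: Bystander: brass diamond-tipped dresser, 125 mm long, 16 mm high, lying on the bench. Origin: under its middle.
- blocking_ring: Bystander: white ceramic lens blocking ring, 72 mm across, 14 mm high. Origin: centre of its underside.
- blank: Bystander: silver spectacle lens blank, 70 mm across, 12 mm high. Origin: centre of its underside.
- loupe: Bystander: black loupe, 38 mm across, 34 mm high. Origin: centre of its underside.
- dropper: Bystander: amber dropper bottle, 34 mm across, 85 mm high. Origin: centre of its underside.
- lap: Bystander: dark iron grinding lap, head 60 mm across on a short stem, 42 mm high. Origin: centre of its underside.

How it is judged:
By the outcome, as a careful person would: the job done as asked, in the order asked, and still so for the second after the job is handed in, with the robot touching nothing.
It also fails if it takes over 67 s, if anything falls off the work surface, if the arm or the gripper's body presses on something with over 40 N, if the wrist force passes 120 N, or if a joint passes its speed limit or range.

## Working session

There is one attempt and no reset: what is moved stays moved. The work goes in short steps, Python scripts to look and compute and a tool call to move; the robot and the scene stay as the last step left them, time stands still between calls to the robot, and variables do not carry over. Pictures are saved under pics/ and viewed, and the job is handed in when it is done.

Besides the shell and the picture viewer there is one more tool, called after ">>>" as name([rows], argument=value, ...), one row to a line, values as JSON. apply_moves: Moves the arm, as the interface text tells. Its arguments: {"type":"object","properties":{"targets":{"type":"array"}},"required":["targets"]}

```bash
mkdir -p pics; ls
cat > h.py <<'E'
import numpy as np, cv2
from cell import status, eyes, ctrl
np.set_printoptions(precision=2, suppress=True)
E
python3 - <<'E'
from h import *
print(status.read_state(), ctrl.grip_point_offset)
for n in ("side","top"):
    im,d=eyes.get_image(n); cv2.imwrite(f"pics/{n}0.png",im); np.savez(f"{n}0.npz",im=im,d=d)
    print(n,eyes.camera_params(n))
E
```

```text
pics
{'clock': 0.0, 'qpos': array([-1.39,  0.63,  0.04,  1.52, -0.03,  1.  , -0.02]), 'qd': array([-0., -0., -0.,  0.,  0.,  0., -0.]), 'tau': array([ -0.  , -56.34,   1.23, -19.34,   0.01,   0.01,  -0.  ]), 'eef_pos': array([155.44, 630.48, 230.4 ]), 'tool_rot': array([-3.13,  1.57, -1.81]), 'force': array([-0.9 , -0.6 , -1.02]), 'torque': array([-0.02,  0.01,  0.01]), 'width': 85.32844157926945} -18.700000000000003
side {'fx': 568.5494716137749, 'fy': 568.5494716137749, 'cx': 318.887105478181, 'cy': 238.24910931124654, 'dist': array([-0.17,  0.  ,  0.  ,  0.  ,  0.  ]), 'R': array([[ 0.96, -0.29,  0.02],
       [-0.15, -0.54, -0.83],
       [ 0.25,  0.79, -0.56]]), 't': array([-509.64,  167.5 , 1320.24])}
top {'fx': 548.8988691652879, 'fy': 548.8988691652879, 'cx': 327.9965638652665, 'cy': 237.55362853425393, 'dist': array([-0.06,  0.  ,  0.  ,  0.  ,  0.  ]), 'R': array([[ 0.01, -1.  ,  0.  ],
       [-0.99, -0.01, -0.11],
       [ 0.11, -0.  , -0.99]]), 't': array([  32.85,  568.55, 1089.17])}
```

View pics/side0.png

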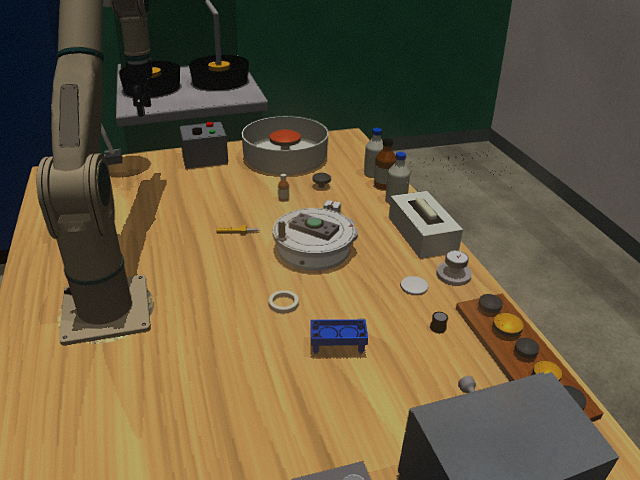

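View pics/top0.png

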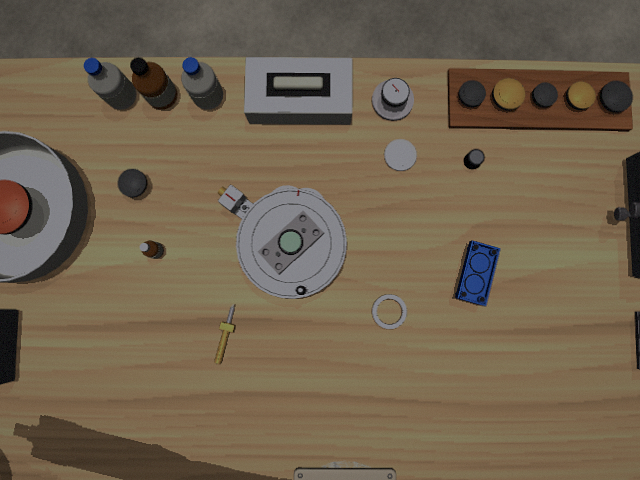

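Side view: turntable at about (315,235), blue tray at (338,333). Top view: platen centre about (291,243), crank grip (301,290), roller housing (235,200), blue tray (477,272). Now I'll measure them.

```bash
cat >> h.py <<'E'
def und(n,uv):
    p=eyes.camera_params(n); K=np.array([[p['fx'],0,p['cx']],[0,p['fy'],p['cy']],[0,0,1]])
    return cv2.undistortPoints(np.array(uv,float).reshape(-1,1,2),K,np.array(p['dist'])).reshape(-1,2)
def ray(n,uv):
    p=eyes.camera_params(n);R=np.array(p['R']);t=np.array(p['t'])
    q=und(n,uv); d=np.c_[q,np.ones(len(q))]@R; return -R.T@t,d
def onz(n,uv,z):
    c,d=ray(n,uv); return c+d*((np.asarray(z)-c[2])/d[:,2])[:,None]
def deproj(n,uv,depth):
    c,d=ray(n,uv); return c+d*np.asarray(depth)[:,None]
def pts(n,mask,depth):
    v,u=np.nonzero(mask&(depth>0)); return deproj(n,np.c_[u,v],depth[v,u]),np.c_[u,v]
E
python3 - <<'E'
from h import *
z=np.load("top0.npz");im,d=z['im'],z['d']
hsv=cv2.cvtColor(im,cv2.COLOR_BGR2HSV)
# depth heights
H=np.full(d.shape,np.nan); P=np.zeros(d.shape+(3,))
v,u=np.mgrid[:480,:640]; X=deproj("top",np.c_[u.ravel(),v.ravel()],d.ravel()).reshape(480,640,3)
np.save("X.npy",X)
print("bench z",X[330:420:20,250:400:40,2])
# platen
reg=np.zeros(d.shape,bool);reg[180:305,230:355]=True
m=reg&(abs(X[...,2]-66)<5)
mm=cv2.morphologyEx(m.astype(np.uint8),cv2.MORPH_OPEN,np.ones((3,3)))
cs,_=cv2.findContours(mm,cv2.RETR_EXTERNAL,cv2.CHAIN_APPROX_NONE);c=max(cs,key=cv2.contourArea)
w=onz("top",c.reshape(-1,2),66)[:,:2]
from scipy.optimize import least_squares
r=least_squares(lambda p:np.hypot(*(w-p[:2]).T)-p[2],[*w.mean(0),110],loss='soft_l1',f_scale=1.5);print("platen centre,r",r.x)
# high: handle
mh=reg&(X[...,2]>105);print("handle px",np.argwhere(mh).mean(0)[::-1],X[mh].mean(0),mh.sum())
# blue
b=cv2.inRange(hsv,(100,120,40),(130,255,255));b[:230]=0;b[:,:440]=0;b[310:]=0
cs,_=cv2.findContours(b,cv2.RETR_EXTERNAL,cv2.CHAIN_APPROX_NONE);c=max(cs,key=cv2.contourArea)
print("blue z",np.percentile(X[b>0][:,2],[5,50,95]))
w=onz("top",c.reshape(-1,2),56)[:,:2].astype(np.float32);print("rect",cv2.minAreaRect(w))
top=(b>0)&(X[...,2]>50); print(cv2.minAreaRect(X[top][:,:2].astype(np.float32)), top.sum())
cv2.imwrite("pics/tt.png",cv2.resize(im[170:310,210:360],None,fx=5,fy=4.2,interpolation=cv2.INTER_CUBIC)[:600,:800])
cv2.imwrite("pics/bt.png",cv2.resize(im[230:315,440:520],None,fx=7,fy=7,interpolation=cv2.INTER_CUBIC))
E
```

```text
bench z [[-4.55  2.69 -0.14 -2.69]
 [-1.28  1.79 -2.39 -0.06]
 [-2.4   2.49  1.44  3.29]
 [-3.09 -3.95  1.29  0.65]
 [-0.56  2.95  4.42  1.58]]
platen centre,r [554.95 111.03 107.84]
handle px [292.65 267.76] [453.81  66.69 570.94] 131
blue z [38.36 42.57 57.69]
rect ((497.4630126953125, -262.17254638671875), (58.8568115234375, 119.86068725585938), 74.60845184326172)
((502.437744140625, -133.36282348632812), (341.6037902832031, 126.76657104492188), 87.79634094238281) 438
```

View pics/tt.png

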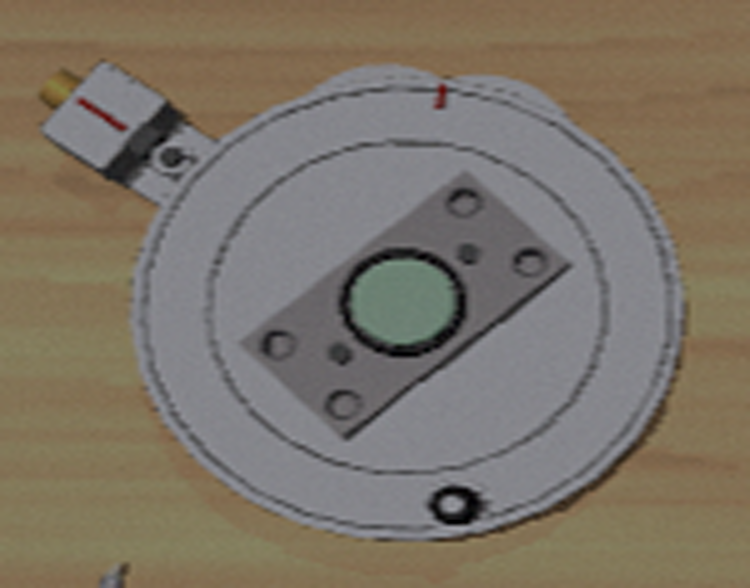

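View pics/bt.png

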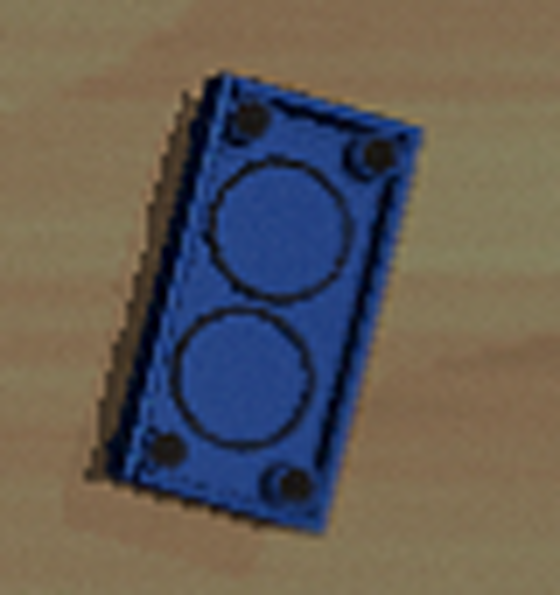

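The zoomed pictures show the four sockets and green doublet, the red platen line at zoom (440,97), the housing line at (103,113) and the grip top at (455,505). The blue tray is clear, with its long side tilted about 15°. Converting these to positions.

Run:
```python
from h import *
f=lambda a:[((x+.5)/5+209.5,(y+.5)/4.2+169.5) for x,y in a]
s=onz("top",f([(464,202),(529,262),(278,345),(344,404)]),82)
print("sockets",s[:,:2],"centre",s.mean(0)); 
L=s[:2].mean(0)-s[2:].mean(0);print("len",np.linalg.norm(L[:2]),np.linalg.norm((s[1]-s[0])[:2]),"ang nest x",np.degrees(np.arctan2(L[1],L[0])))
print("doublet top",onz("top",f([(404,302)]),97))
C=s.mean(0)[:2]
h=onz("top",f([(455,505)]),115)[0];print("handle",h,np.hypot(*(h[:2]-C)),np.degrees(np.arctan2(*(h[:2]-C)[::-1])))
a=onz("top",f([(440,97)]),66)[0];b=onz("top",f([(103,113)]),60)[0]
for q in (a,b):print("line",q,np.hypot(*(q[:2]-C)),np.degrees(np.arctan2(*(q[:2]-C)[::-1])))
# side sanity
z=np.load("side0.npz");cv2.imwrite("pics/st.png",cv2.resize(z['im'][190:275,260:370],None,fx=7,fy=7,interpolation=cv2.INTER_CUBIC))
cv2.imwrite("pics/sb.png",cv2.resize(z['im'][305:365,295:385],None,fx=8,fy=8,interpolation=cv2.INTER_CUBIC))
# tray blue pins/floor circles: circle-tops of pins at floor
g=lambda a:[((x+.5)/7+439.5,(y+.5)/7+229.5) for x,y in a]
c=onz("top",g([(222,72),(425,128),(325,535),(120,480)]),56);print("tray wall corners",c[:,:2],c.mean(0))
k=onz("top",g([(280,228),(242,378)]),41);print("circles",k,k.mean(0),np.degrees(np.arctan2(*(k[0]-k[1])[1::-1])))
```

```text
sockets [[601.29  87.91]
 [573.36  62.19]
 [533.89 159.35]
 [506.8  133.2 ]] centre [553.83 110.66  82.  ]
len 97.7678544853687 37.96719509935112 ang nest x -46.75715195151713
doublet top [[552.76 109.66  97.  ]]
handle [460.29  88.03 115.  ] 96.24664167890566 -166.39897627802293
line [653.96  98.89  66.  ] 100.8160371561906 -6.705570847887152
line [646.35 234.51  60.  ] 154.58908978560993 53.24057215586053
tray wall corners [[ 563.25 -249.67]
 [ 547.6  -308.02]
 [ 431.69 -276.61]
 [ 446.92 -218.37]] [ 497.37 -263.17   56.  ]
circles [[ 519.65 -269.67   41.  ]
 [ 476.33 -257.74   41.  ]] [ 497.99 -263.71   41.  ] -15.388849275550387
```

View pics/st.png

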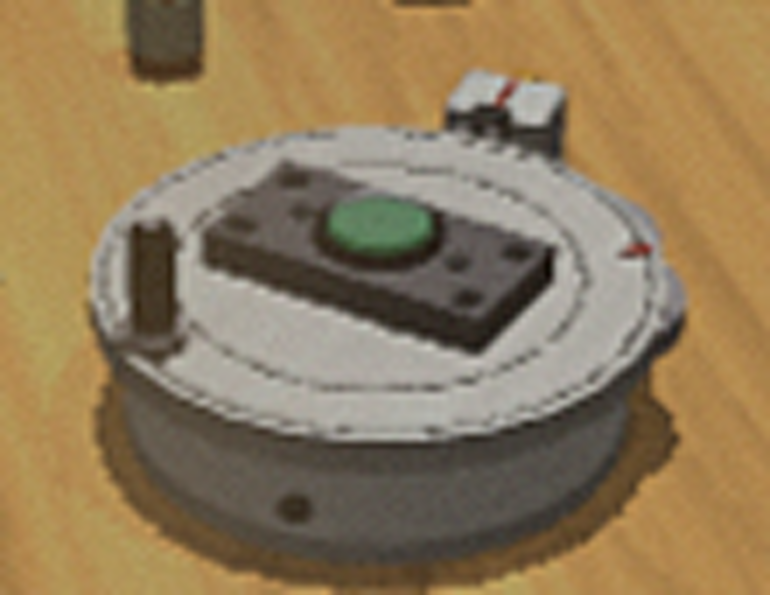

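View pics/sb.png

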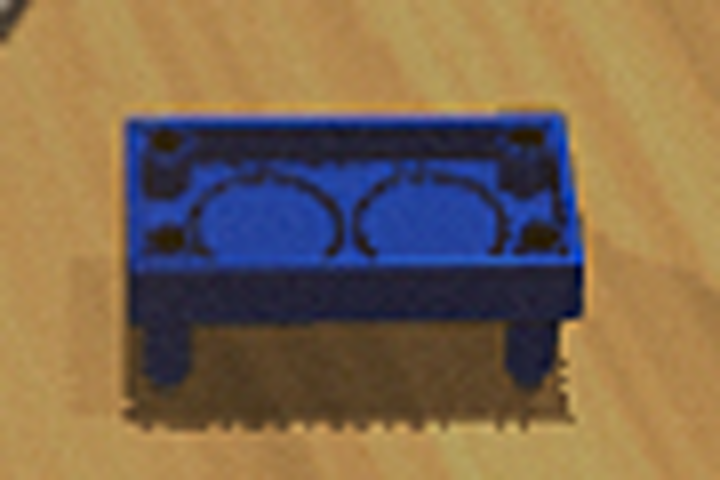

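```bash
cat >> h.py <<'E'
from scipy.spatial.transform import Rotation as Ro
GO=ctrl.grip_point_offset
def toolR(s): return Ro.from_euler('xyz',s['tool_rot']).as_matrix()
def jaw(s):
    R=toolR(s); return np.degrees(np.arctan2(R[1,2],R[0,2]))
def to(target,jawdeg=None,n=1):
    """world TCP target -> remaining tool shift and roll (deg)"""
    s=status.read_state();R=toolR(s);dl=R.T@(np.array(target)-s['eef_pos'])
    print("t",round(s['clock'],2),"tcp",s['eef_pos'],"jaw",round(jaw(s),1),"F",s['force'],"w",round(s['width'],1))
    out=[]
    rd=0
    if jawdeg is not None:
        d=(jawdeg-jaw(s)+90)%180-90; rd=-d   # tool x down: roll about +x = world -z
    print("shift total",dl,"roll total",round(rd,1))
    R=R.copy();p=s['eef_pos'].copy();T=np.array(target,float)
    for k in range(n):
        l=R.T@((T-p)/(n-k)); out.append([[round(float(x),1) for x in l],round(rd/n,1),None])
        p=p+R@np.array(out[-1][0]); R=R@Ro.from_euler('x',rd/n,degrees=True).as_matrix()
    for o in out: print(o)
E
python3 - <<'E'
from h import *
s=status.read_state();print(toolR(s),jaw(s))
to([460,88,230],-76,12)
E
```

```text
[[-0.   -0.97  0.24]
 [-0.    0.24  0.97]
 [-1.   -0.   -0.  ]] 76.14753944852085
t 0.1 tcp [155.48 630.57 230.48] jaw 76.1 F [ 0.85 -0.43  0.02] w 85.4
shift total [   1.27 -425.56 -453.88] roll total -27.9
[[0.1, -35.5, -37.8], np.float64(-2.3), None]
[[0.1, -33.9, -39.2], np.float64(-2.3), None]
[[0.1, -32.3, -40.6], np.float64(-2.3), None]
[[0.1, -30.6, -41.8], np.float64(-2.3), None]
[[0.1, -28.9, -43.1], np.float64(-2.3), None]
[[0.1, -27.1, -44.2], np.float64(-2.3), None]
[[0.1, -25.3, -45.2], np.float64(-2.3), None]
[[0.1, -23.5, -46.2], np.float64(-2.3), None]
[[0.1, -21.6, -47.2], np.float64(-2.3), None]
[[0.1, -19.6, -48.0], np.float64(-2.3), None]
[[0.1, -17.7, -48.7], np.float64(-2.3), None]
[[0.2, -15.7, -49.4], np.float64(-2.3), None]
```

```bash
sed -i 's/d=(jawdeg-jaw(s)+90)%180-90; rd=-d.*/d=(jawdeg-jaw(s)+180)%360-180; rd=-d/; s/round(rd\/n,1)/round(float(rd\/n),1)/' h.py
python3 - <<'E'
from h import *
to([460,88,230],-76,16)
E
```

```text
t 0.1 tcp [155.48 630.57 230.48] jaw 76.1 F [ 0.85 -0.43  0.02] w 85.4
shift total [   1.27 -425.56 -453.88] roll total 152.1
[[0.1, -26.6, -28.4], 9.5, None]
[[0.1, -30.9, -23.6], 9.5, None]
[[0.1, -34.4, -18.1], 9.5, None]
[[0.1, -36.9, -12.2], 9.5, None]
[[0.1, -38.4, -6.0], 9.5, None]
[[0.1, -38.9, 0.5], 9.5, None]
[[0.1, -38.3, 6.9], 9.5, None]
[[0.1, -36.6, 13.1], 9.5, None]
[[0.1, -33.9, 19.0], 9.5, None]
[[0.1, -30.3, 24.3], 9.5, None]
[[0.0, -25.9, 29.0], 9.5, None]
[[0.1, -20.8, 32.9], 9.5, None]
[[0.0, -15.0, 35.9], 9.5, None]
[[0.1, -8.9, 37.9], 9.5, None]
[[0.0, -2.5, 38.8], 9.5, None]
[[0.1, 3.9, 38.7], 9.5, None]
```

>>> apply_moves([
  [[0, -27, -28], 9.5, 85],
  [[0, -31, -24], 9.5, 85],
  [[0, -34, -18], 9.5, 85],
  [[0, -37, -12], 9.5, 85],
  [[0, -38, -6], 9.5, 85],
  [[0, -39, 0], 9.5, 85],
  [[0, -38, 7], 9.5, 85],
  [[0, -37, 13], 9.5, 85],
  [[0, -34, 19], 9.5, 85],
  [[0, -30, 24], 9.5, 85],
])

```text
clock: 1.35
eef_pos: [339.6, 278.4, 227.6]
tool_rot: [-1.968, 1.565, -2.345]
force: [0.3, 0.4, 0.8]
width: 84.9
```

Run:
```python
from h import *
print(status.read_state()['qpos'])
to([460,88,200],-76,8)
```

```text
[-1.15  0.38  0.54  2.09 -0.29  0.75 -0.81]
t 1.35 tcp [339.55 278.37 227.64] jaw -21.6 F [0.26 0.4  0.8 ] w 84.9
shift total [  27.96 -132.39  182.22] roll total 54.4
[[3.5, -16.5, 22.8], 6.8, None]
[[3.5, -13.7, 24.6], 6.8, None]
[[3.5, -10.7, 26.0], 6.8, None]
[[3.5, -7.6, 27.1], 6.8, None]
[[3.5, -4.3, 27.8], 6.8, None]
[[3.5, -1.0, 28.2], 6.8, None]
[[3.5, 2.3, 28.1], 6.8, None]
[[3.5, 5.6, 27.6], 6.8, None]
```

>>> apply_moves([
  [[0, -16, 23], 6.8, 85],
  [[0, -14, 25], 6.8, 85],
  [[0, -11, 26], 6.8, 85],
  [[0, -8, 27], 6.8, 85],
  [[0, -4, 28], 6.8, 85],
  [[0, -1, 28], 6.8, 85],
  [[4, 2, 28], 6.8, 85],
  [[4, 6, 28], 6.8, 85],
])

```text
clock: 2.35
eef_pos: [459.5, 78.4, 219.0]
tool_rot: [-1.169, 1.563, -2.529]
force: [-0.9, -0.0, -0.5]
width: 85.2
```

Run:
```python
from h import *
print(status.read_state()['qpos'])
to([460.3,88,140],-76,3)
im,d=eyes.get_image("top");cv2.imwrite("pics/t1.png",im)
```

```text
[-0.78  0.5   0.8   2.03 -0.49  0.81 -1.06]
t 2.35 tcp [459.54  78.41 219.  ] jaw -77.9 F [-0.93 -0.02 -0.51] w 85.2
shift total [78.95  3.34 -9.46] roll total -1.9
[[26.3, 1.1, -3.2], -0.6, None]
[[26.3, 1.2, -3.1], -0.6, None]
[[26.3, 1.1, -3.1], -0.6, None]
```

View pics/t1.png

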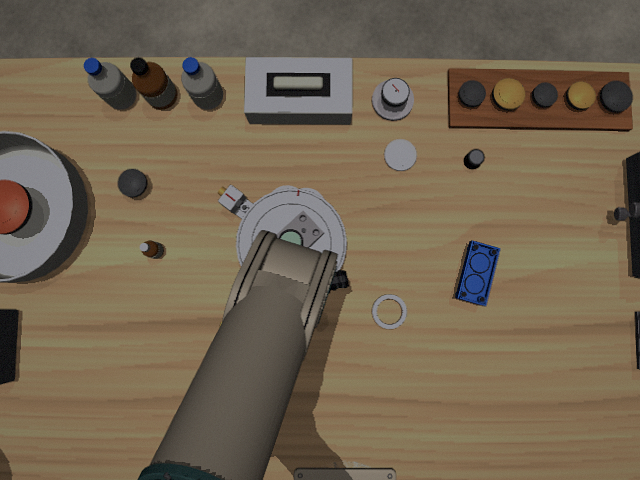

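The scene is undisturbed and the arm hides the grip at about (300,285). Descending over it.

>>> apply_moves([
  [[20, 1, -4], -1, 85],
  [[20, 1, -3], -1, 85],
  [[20, 1, -2], 0, 85],
  [[20, 0, 0], 0, 85],
])

```text
clock: 2.9
eef_pos: [463.5, 82.6, 137.2]
tool_rot: [-0.42, 1.562, -1.752]
force: [-0.2, 0.3, 0.4]
width: 85.0
```

Run:
```python
from h import *
to([460.3,88,82],-76,4)
im,d=eyes.get_image("side");cv2.imwrite("pics/s1.png",cv2.resize(im[150:280,220:400],None,fx=4,fy=4))
```

```text
t 2.9 tcp [463.51  82.59 137.23] jaw -76.3 F [-0.21  0.31  0.42] w 85.0
shift total [55.19 -1.65 -6.45] roll total -0.3
[[13.8, -0.4, -1.6], -0.1, None]
[[13.8, -0.4, -1.6], -0.1, None]
[[13.8, -0.4, -1.6], -0.1, None]
[[13.8, -0.4, -1.7], -0.1, None]
```

View pics/s1.png

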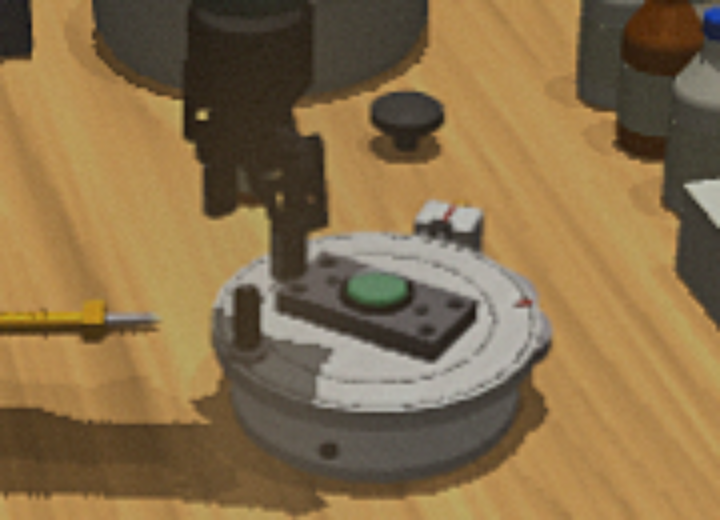

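The fingers straddle the grip, with tips at (215,210) and (288,275) and the grip top at (245,290). Going down the rest of the way.

>>> apply_moves([
  [[14, 0, -2], 0, 85],
  [[14, 0, -2], 0, 85],
  [[14, 0, -2], 0, 85],
  [[12, 0, -1], 0, 85],
  [[0, 0, 0], 0, 10],
  [[0, 0, 0], 0, 10],
  [[0, 0, 0], 0, 10],
  [[0, 0, 0], 0, 10],
])

```text
clock: 3.95
eef_pos: [460.8, 89.3, 78.9]
tool_rot: [-0.622, 1.561, -1.954]
force: [-0.3, 0.3, 0.1]
width: 16.9
```

Run:
```python
from h import *
to([460.3,88,82],-76,1)
```

```text
t 3.95 tcp [460.75  89.34  78.88] jaw -76.3 F [-0.31  0.29  0.09] w 16.9
shift total [-3.11 -0.77  1.22] roll total -0.3
[[-3.1, -0.8, 1.2], -0.3, None]
```

>>> apply_moves([
  [[0, 0, 0], 0, 10],
  [[0, 0.2, 6.7], -4, 10],
  [[0, 0.2, 6.7], -4, 10],
  [[0, 0.2, 6.7], -4, 10],
])

```text
clock: 4.45
eef_pos: [465.7, 73.8, 78.9]
tool_rot: [-1.462, 1.562, -2.575]
force: [-0.5, 2.6, 0.1]
width: 16.6
```

```bash
cat >> h.py <<'E'
CC=np.array([553.9,110.7])
def arc():
    s=status.read_state();v=s['eef_pos'][:2]-CC
    a=np.degrees(np.arctan2(v[1],v[0]))%360; t=np.array([-np.sin(np.radians(a)),np.cos(np.radians(a))])
    print("t",round(s['clock'],2),"ang",round(a,1),"platen deg",round(a-253.24,1),"r",round(np.hypot(*v),1),"z",s['eef_pos'][2],"jaw-tan",round((jaw(s)-a-90+180)%360-180,1),"Ftan",round(s['force'][:2]@t,1),"F",s['force'],"w",round(s['width'],1))
E
python3 -c "
from h import *
arc()"
```

```text
t 4.45 ang 202.7 platen deg -50.5 r 95.6 z 78.87335901329433 jaw-tan 3.6 Ftan -2.6 F [-0.5   2.57  0.06] w 16.6
```

>>> apply_moves([
  [[0, 0.3, 6.7], -5, 10],
  [[0, 0.3, 6.7], -5, 10],
  [[0, 0.3, 6.7], -5, 10],
  [[0, 0.3, 6.7], -4, 10],
])

```text
clock: 4.95
eef_pos: [477.1, 53.7, 78.9]
tool_rot: [-2.284, 1.554, -3.051]
force: [-4.2, 0.0, 1.9]
width: 16.4
```

```bash
python3 -c "
from h import *
arc()"
```

```text
t 4.95 ang 216.6 platen deg -36.6 r 95.7 z 78.85460423748587 jaw-tan 9.5 Ftan -2.5 F [-4.15  0.05  1.93] w 16.4
```

>>> apply_moves([
  [[0, 1, 5], -2, 10],
  [[0, 1, 5], -2, 10],
  [[0, 1, 5], -2, 10],
])

```text
clock: 5.32
eef_pos: [486.0, 43.3, 78.8]
tool_rot: [-2.358, 1.546, -3.019]
force: [-7.4, 1.2, 6.1]
width: 16.5
```

```bash
python3 -c "
from h import *
arc()"
```

```text
t 5.33 ang 224.8 platen deg -28.4 r 95.7 z 78.82446807491114 jaw-tan 7.3 Ftan -6.0 F [-7.39  1.19  6.13] w 16.5
```

>>> apply_moves([
  [[0, 0, 5], -2, 10],
  [[0, 0, 5], -2, 10],
  [[0, 0, 5], -2, 10],
])

```text
clock: 5.7
eef_pos: [488.4, 40.8, 78.8]
tool_rot: [-2.752, 1.526, 2.982]
force: [-9.8, 5.8, 10.7]
width: 16.6
```

```bash
python3 -c "
from h import *
arc()"
```

```text
t 5.7 ang 226.9 platen deg -26.4 r 95.7 z 78.76790730007194 jaw-tan 11.6 Ftan -11.1 F [-9.81  5.79 10.71] w 16.6
```

```bash
python3 -c "
from h import *
s=status.read_state();print(toolR(s),s['torque'],s['qpos'])"
```

```text
[[-0.04  0.52  0.85]
 [ 0.01  0.85 -0.52]
 [-1.   -0.02 -0.04]] [ 0.61  1.11 -0.06] [-0.34  0.69  0.32  2.05 -0.45  0.51 -0.24]
```

>>> apply_moves([
  [[-1.5, -1, 10], 0, 10],
  [[-1.5, -1, 10], 0, 10],
])

```text
clock: 5.95
eef_pos: [494.0, 35.9, 79.0]
tool_rot: [-2.841, 1.503, 2.897]
force: [-10.8, 7.2, -1.1]
width: 16.6
```

```bash
python3 -c "
from h import *
arc();s=status.read_state();print(toolR(s))"
```

```text
t 5.95 ang 231.3 platen deg -21.9 r 95.8 z 78.95896607437378 jaw-tan 7.5 Ftan -12.9 F [-10.77   7.23  -1.09] w 16.6
[[-0.07  0.52  0.85]
 [ 0.02  0.86 -0.52]
 [-1.   -0.02 -0.06]]
```

>>> apply_moves([
  [[-1, 0, 11], -1, 10],
  [[-1, 0, 11], -1, 10],
])

```text
clock: 6.2
eef_pos: [506.0, 27.8, 78.9]
tool_rot: [-2.887, 1.489, 2.89]
force: [-5.8, 1.3, 2.6]
width: 16.7
```

```bash
python3 -c "
from h import *
arc();s=status.read_state();print(toolR(s))"
```

```text
t 6.2 ang 240.0 platen deg -13.3 r 95.7 z 78.9458347638821 jaw-tan 1.0 Ftan -5.7 F [-5.84  1.28  2.55] w 16.7
[[-0.08  0.48  0.87]
 [ 0.02  0.88 -0.48]
 [-1.   -0.02 -0.08]]
```

>>> apply_moves([
  [[-0.6, 0.5, 7], -3, 10],
  [[-0.3, 0.5, 4], -2, 10],
])

```text
clock: 6.45
eef_pos: [523.1, 20.4, 79.1]
tool_rot: [-2.944, 1.505, 2.923]
force: [4.3, -3.6, -9.0]
width: 16.6
```

```bash
python3 -c "
from h import *
arc();s=status.read_state();print(toolR(s))"
```

```text
t 6.45 ang 251.2 platen deg -2.1 r 95.4 z 79.10023492243661 jaw-tan -5.1 Ftan 5.3 F [ 4.33 -3.58 -9.03] w 16.6
[[-0.06  0.4   0.91]
 [ 0.01  0.91 -0.4 ]
 [-1.   -0.01 -0.06]]
```

The force fell from −13 N through zero to +5 N along the tangent, so the roller has dropped into the notch at about −2°. Releasing the grip and lifting.

>>> apply_moves([
  [[0, 0, 0], 0, 50],
  [[0, 0, 0], 0, 85],
  [[0, 0, 0], 0, 85],
  [[-20, 0, 0], 0, 85],
  [[-40, 0, 0], 0, 85],
  [[-45, 0, 0], 0, 85],
  [[-45, 0, 0], 0, 85],
])

```text
clock: 7.32
eef_pos: [525.6, 21.6, 228.8]
tool_rot: [-2.938, 1.483, 2.928]
force: [0.4, 0.1, -0.1]
width: 84.8
```

Run:
```python
from h import *
s=status.read_state();print(toolR(s),s['qpos'],s['force'],s['eef_pos'])
to([497.7,-263.4,225],-105.4,10)
```

```text
[[-0.09  0.4   0.91]
 [ 0.02  0.91 -0.4 ]
 [-1.   -0.02 -0.09]] [-0.35  0.53  0.41  1.8  -0.27  0.96 -0.23] [ 0.44  0.14 -0.1 ] [525.6   21.57 228.78]
t 7.33 tcp [525.6   21.57 228.78] jaw -23.9 F [ 0.44  0.14 -0.1 ] w 84.8
shift total [   0.85 -271.79   90.15] roll total 81.5
[[0.1, -27.2, 9.0], 8.1, None]
[[0.1, -25.6, 12.8], 8.1, None]
[[0.1, -23.6, 16.3], 8.1, None]
[[0.1, -21.0, 19.4], 8.1, None]
[[0.1, -18.0, 22.2], 8.1, None]
[[0.1, -14.7, 24.6], 8.1, None]
[[0.1, -11.1, 26.4], 8.1, None]
[[0.0, -7.2, 27.7], 8.1, None]
[[0.1, -3.3, 28.5], 8.1, None]
[[0.0, 0.8, 28.6], 8.1, None]
```

Tool axis is now tilted about 5°, picked up while pushing. I'll watch how it changes as I move over to the tray.

>>> apply_moves([
  [[0, -27, 9], 8.1, 85],
  [[0, -26, 13], 8.1, 85],
  [[0, -24, 16], 8.1, 85],
  [[0, -21, 19], 8.1, 85],
  [[0, -18, 22], 8.1, 85],
])

```text
clock: 7.95
eef_pos: [509.2, -118.1, 230.6]
tool_rot: [-2.305, 1.483, 2.84]
force: [0.6, 0.0, 0.2]
width: 85.1
```

Run:
```python
from h import *
s=status.read_state();print(toolR(s)[:,0],s['qpos'],s['qd'],s['force'],s['eef_pos'])
im,d=eyes.get_image("top");cv2.imwrite("pics/t2.png",im)
s=status.read_state();print(toolR(s)[:,0],s['eef_pos'])
```

```text
[-0.08  0.03 -1.  ] [-0.22  0.56  0.62  1.8  -0.38  0.99 -0.57] [ 0.23  0.11  0.34 -0.04 -0.19  0.08 -0.54] [0.62 0.03 0.18] [ 509.22 -118.08  230.64]
[-0.08  0.02 -1.  ] [ 508.22 -123.12  230.91]
```

View pics/t2.png

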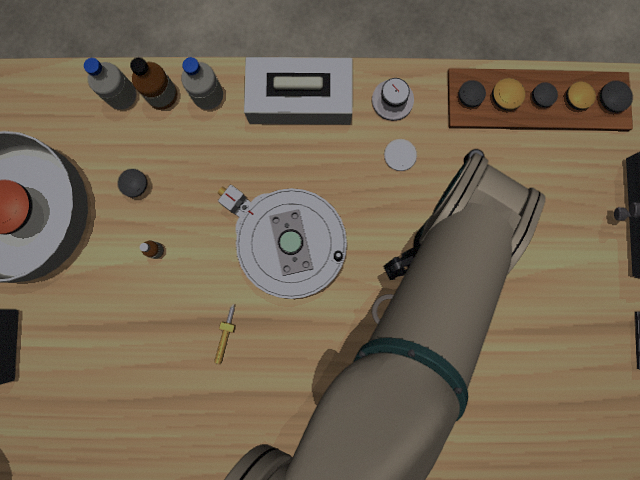

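Top view: the platen is parked, with the red lines at (235,198) and (248,210) aligned. Doublet at (290,242), grip at (338,256), other things unmoved. Now I'll measure the parked nest and head to the tray.

Run:
```python
from h import *
im=cv2.imread("pics/t2.png")
cv2.imwrite("pics/nest.png",cv2.resize(im[190:300,220:360],None,fx=5.5,fy=5.5,interpolation=cv2.INTER_CUBIC)[:600,:800])
to([495.6,-262.8,190],-105.3,6)
```

```text
t 8.0 tcp [ 508.22 -123.12  230.91] jaw -65.9 F [-1.16 -3.51 -0.76] w 85.0
shift total [ 38.72 -66.08 124.41] roll total 39.4
[[6.5, -11.0, 20.7], 6.6, None]
[[6.4, -8.6, 21.9], 6.6, None]
[[6.5, -6.0, 22.7], 6.6, None]
[[6.4, -3.4, 23.2], 6.6, None]
[[6.5, -0.7, 23.5], 6.6, None]
[[6.4, 2.0, 23.4], 6.6, None]
```

View pics/nest.png

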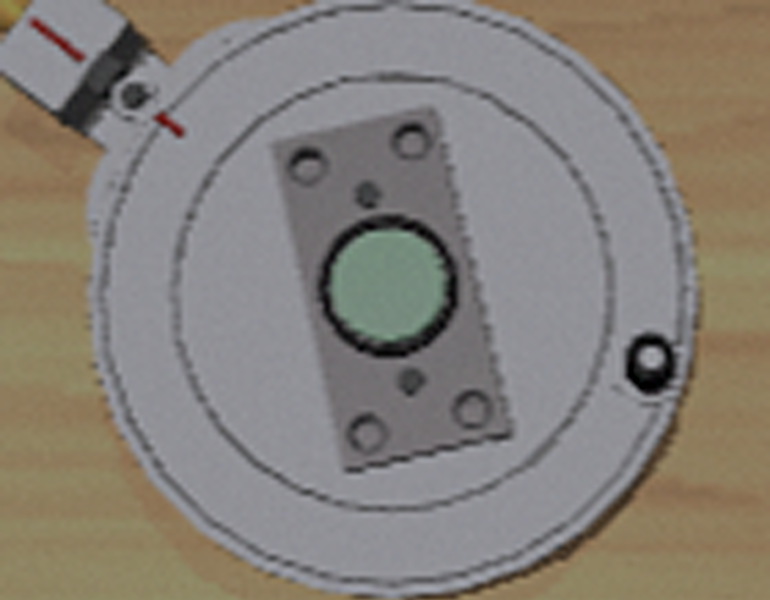

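Lines are aligned and the roller sits in the notch. Zoomed socket centres are about (308,166), (413,142), (368,432) and (473,409).

Run:
```python
from h import *
f=lambda a:[((x+.5)/5.5+219.5,(y+.5)/5.5+189.5) for x,y in a]
s=onz("top",f([(309,166),(413,142),(368,432),(473,409)]),82)
L=s[:2].mean(0)-s[2:].mean(0);W=s[0]-s[1]+s[2]-s[3]
print(s[:,:2],s.mean(0),np.linalg.norm(L),np.linalg.norm(W)/2,np.degrees([np.arctan2(L[1],L[0]),np.arctan2(W[1],W[0])-np.pi/2]))
h=onz("top",f([(651,358)]),115)[0];print("handle",h)
```

```text
[[596.8  139.94]
 [605.72 103.08]
 [502.43 117.43]
 [510.84  80.55]] [553.95 110.25  82.  ] 97.26924242826539 37.87217770815556 [13.38 13.23]
handle [526.78  18.63 115.  ]
```

>>> apply_moves([
  [[6, -11, 21], 6.6, 85],
  [[6, -9, 22], 6.6, 85],
  [[6, -6, 23], 6.6, 85],
  [[6, -3, 23], 6.6, 85],
  [[6, -1, 23], 6.6, 85],
  [[6, 2, 23], 6.6, 85],
  [[0, 0, 0], 0, 85],
])

```text
clock: 8.88
eef_pos: [490.3, -260.0, 189.8]
tool_rot: [-1.632, 1.474, 2.793]
force: [0.9, 0.8, -0.9]
width: 85.1
```

Run:
```python
from h import *
to([495.6,-262.8,90],-105.3,4)
s=status.read_state();print(toolR(s)[:,0],s['qpos'])
```

```text
t 8.88 tcp [ 490.34 -259.95  189.78] jaw -106.5 F [ 0.89  0.8  -0.93] w 85.1
shift total [98.74 15.48  1.83] roll total -1.2
[[24.7, 3.9, 0.5], -0.3, None]
[[24.7, 3.9, 0.5], -0.3, None]
[[24.7, 3.8, 0.5], -0.3, None]
[[24.6, 3.9, 0.4], -0.3, None]
[-0.09  0.03 -1.  ] [-0.03  0.72  0.78  1.75 -0.55  1.01 -0.89]
```

>>> apply_moves([
  [[25, 4, 0.5], -0.3, 85],
  [[25, 4, 0.5], -0.3, 85],
  [[25, 4, 0.5], -0.3, 85],
  [[20, 3, 0.5], -0.3, 85],
  [[0, 0, 0], 0, 85],
])

```text
clock: 9.5
eef_pos: [497.6, -254.2, 91.7]
tool_rot: [-1.752, 1.471, 2.71]
force: [0.2, -0.5, -0.1]
width: 85.0
```

Run:
```python
from h import *
to([495.6,-262.6,21],-105.3,4)
s=status.read_state();print(toolR(s)[:,0],toolR(s)[:,2])
im,d=eyes.get_image("side");cv2.imwrite("pics/s2.png",cv2.resize(im[230:390,240:440],None,fx=3.7,fy=3.7))
```

```text
t 9.5 tcp [ 497.63 -254.17   91.69] jaw -104.4 F [ 0.2  -0.55 -0.12] w 85.0
shift total [70.17  7.01  9.93] roll total 0.9
[[17.5, 1.8, 2.5], 0.2, None]
[[17.6, 1.7, 2.5], 0.2, None]
[[17.5, 1.8, 2.4], 0.2, None]
[[17.6, 1.8, 2.5], 0.2, None]
[-0.09  0.04 -1.  ] [-0.25 -0.97 -0.02]
```

View pics/s2.png

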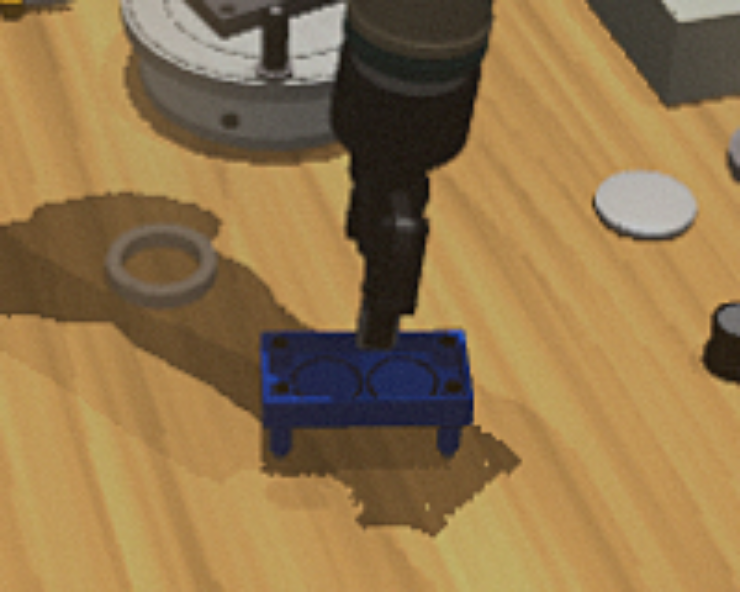

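Gripper is above the tray's middle, with the near finger at (380,340); it needs about 8 mm more along −y. Correcting that, then lowering.

>>> apply_moves([
  [[8, 1.5, 9], 0.5, 85],
  [[8, 1.5, 1], 0.4, 85],
  [[0, 0, 0], 0, 85],
])

```text
clock: 9.93
eef_pos: [498.0, -266.0, 77.0]
tool_rot: [-1.73, 1.476, 2.715]
force: [0.6, 0.1, 0.7]
width: 84.5
```

Run:
```python
from h import *
to([495.6,-262.5,21],-105.3,4)
```

```text
t 9.93 tcp [ 498.   -265.96   76.99] jaw -105.4 F [0.65 0.09 0.74] w 84.5
shift total [56.08  2.   -1.87] roll total -0.1
[[14.0, 0.5, -0.5], -0.0, None]
[[14.0, 0.5, -0.5], -0.0, None]
[[14.0, 0.5, -0.4], -0.0, None]
[[14.1, 0.5, -0.5], -0.0, None]
```

>>> apply_moves([
  [[14, 0.5, -0.5], 0, 85],
  [[14, 0.5, -0.5], 0, 85],
  [[14, 0.5, -0.5], 0, 85],
  [[12, 0.5, -0.5], 0, 85],
  [[0, 0, 0], 0, 85],
])

```text
clock: 10.55
eef_pos: [495.3, -261.6, 18.6]
tool_rot: [-1.736, 1.475, 2.71]
force: [-0.3, -0.5, 0.7]
width: 85.4
```

Run:
```python
from h import *
to([495.6,-262.5,21],-105.3,1)
s=status.read_state();print(toolR(s)[:,0])
im,d=eyes.get_image("side");cv2.imwrite("pics/s3.png",cv2.resize(im[230:390,240:440],None,fx=3.7,fy=3.7))
```

```text
t 10.55 tcp [ 495.29 -261.57   18.63] jaw -105.3 F [-0.26 -0.47  0.71] w 85.4
shift total [-2.42  0.32  0.78] roll total -0.0
[[-2.4, 0.3, 0.8], -0.0, None]
[-0.09  0.04 -1.  ]
```

View pics/s3.png

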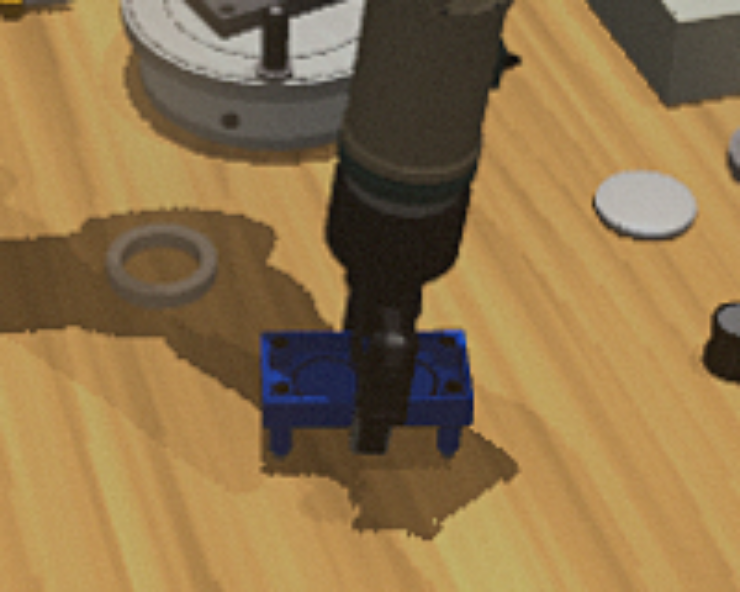

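The near finger stands outside the near wall at about (375,400), close to mid length. Raising a little and closing.

>>> apply_moves([
  [[-2.5, 0, 1], 0, 85],
  [[0, 0, 0], 0, 40],
  [[0, 0, 0], 0, 40],
  [[0, 0, 0], 0, 40],
])

```text
clock: 11.1
eef_pos: [496.4, -263.8, 23.3]
tool_rot: [-1.73, 1.479, 2.715]
force: [0.1, -0.1, -1.5]
width: 59.4
```

Run:
```python
from h import *
to([495.6,-262.5,21],-105.3,1)
s=status.read_state();print(toolR(s)[:,0])
```

```text
t 11.1 tcp [ 496.44 -263.81   23.26] jaw -105.3 F [ 0.12 -0.15 -1.53] w 59.4
shift total [ 2.38 -0.95 -1.01] roll total -0.0
[[2.4, -0.9, -1.0], -0.0, None]
[-0.08  0.04 -1.  ]
```

Run:
```python
from h import *
to([496.4,-263.8,83],None,4)
```

```text
t 11.1 tcp [ 496.44 -263.81   23.26] jaw -105.3 F [ 0.12 -0.15 -1.53] w 59.4
shift total [-59.48  -5.48  -0.88] roll total 0
[[-14.9, -1.4, -0.2], 0.0, None]
[[-14.9, -1.4, -0.2], 0.0, None]
[[-14.8, -1.3, -0.2], 0.0, None]
[[-14.9, -1.4, -0.3], 0.0, None]
```

>>> apply_moves([
  [[-8, -0.7, -0.1], 0, 40],
  [[-15, -1.4, -0.2], 0, 40],
  [[-18, -1.6, -0.3], 0, 40],
  [[-20, -1.8, -0.3], 0, 40],
  [[0, 0, 0], 0, 40],
])

```text
clock: 11.72
eef_pos: [497.0, -264.2, 89.8]
tool_rot: [-1.728, 1.48, 2.717]
force: [-0.0, -0.8, -2.2]
width: 58.7
```

Run:
```python
from h import *
to([496.4,-263.8,183],-76.7,8)
s=status.read_state();print(toolR(s)[:,0],toolR(s)[:,2])
im,d=eyes.get_image("side");cv2.imwrite("pics/s4.png",cv2.resize(im[230:390,240:440],None,fx=3.7,fy=3.7))
```

```text
t 11.72 tcp [ 496.96 -264.23   89.79] jaw -105.4 F [-0.   -0.83 -2.16] w 58.7
shift total [-92.77  -8.96  -1.58] roll total -28.7
[[-11.6, -1.1, -0.2], -3.6, None]
[[-11.6, -1.1, -0.3], -3.6, None]
[[-11.6, -1.1, -0.3], -3.6, None]
[[-11.6, -1.1, -0.4], -3.6, None]
[[-11.6, -1.0, -0.5], -3.6, None]
[[-11.6, -1.0, -0.5], -3.6, None]
[[-11.6, -1.0, -0.6], -3.6, None]
[[-11.6, -0.9, -0.7], -3.6, None]
[-0.08  0.04 -1.  ] [-0.26 -0.96 -0.01]
```

View pics/s4.png

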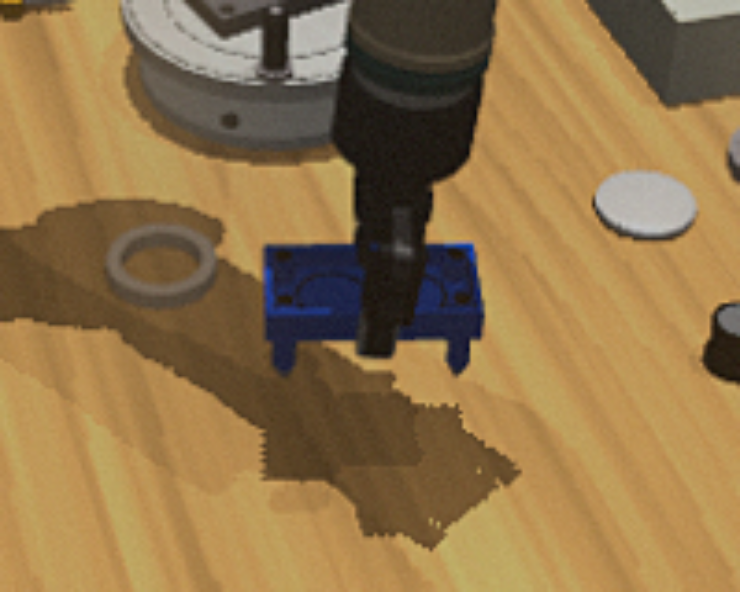

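Tray lifted about 66 mm, level and centred between the fingers. Raising further and turning.

>>> apply_moves([
  [[-12, -1, 0], -3.6, 40],
  [[-12, -1, 0], -3.6, 40],
  [[-12, -1, 0], -3.6, 40],
  [[-12, -1, 0], -3.6, 40],
  [[-12, -1, -0.5], -3.6, 40],
  [[-12, -1, -0.5], -3.6, 40],
  [[-12, -1, -0.5], -3.6, 40],
  [[-12, -1, -0.5], -3.6, 40],
  [[0, 0, 0], 0, 40],
])

```text
clock: 12.9
eef_pos: [493.2, -261.6, 182.9]
tool_rot: [-2.266, 1.467, 2.698]
force: [0.7, 0.5, -2.3]
width: 59.1
```

```bash
cat >> h.py <<'E'
# tray in tool frame, from grasp
Rg=Ro.from_euler('xyz',[-1.73,1.479,2.715]).as_matrix()
Tg=Ro.from_euler('z',-15.2,degrees=True).as_matrix()
ot=Rg.T@(np.array([497.7,-263.4,0])-np.array([496.44,-263.81,23.26])); RT=Rg.T@Tg
NEST=np.array([553.95,110.25]);NY=13.3
def tray():
    s=status.read_state();R=toolR(s);o=s['eef_pos']+R@ot;X=R@RT
    print("tray o",o,"yaw",np.degrees(np.arctan2(X[1,0],X[0,0])),"normal",X[:,2],"F",s['force'],"w",s['width'],"t",s['clock']);return o,X
def tcpfor(z):
    s=status.read_state();return np.r_[NEST,z]-toolR(s)@ot
E
python3 - <<'E'
from h import *
o,X=tray(); T=tcpfor(150);print(T)
to(T,None,10)
print(status.read_state()['qpos'])
E
```

```text
tray o [ 494.07 -259.43  159.69] yaw 14.385097697777194 normal [ 0.   -0.05  1.  ] F [ 0.66  0.47 -2.33] w 59.09292640530518 t 12.9
[553.11 108.04 173.18]
t 12.9 tcp [ 493.23 -261.64  182.87] jaw -75.7 F [ 0.66  0.47 -2.33] w 59.1
shift total [  20.48  151.27 -342.12] roll total 0
[[2.0, 15.1, -34.2], 0.0, None]
[[2.1, 15.1, -34.2], 0.0, None]
[[2.0, 15.1, -34.2], 0.0, None]
[[2.1, 15.1, -34.2], 0.0, None]
[[2.0, 15.1, -34.2], 0.0, None]
[[2.1, 15.2, -34.2], 0.0, None]
[[2.0, 15.1, -34.2], 0.0, None]
[[2.1, 15.2, -34.2], 0.0, None]
[[2.0, 15.1, -34.3], 0.0, None]
[[2.1, 15.2, -34.2], 0.0, None]
[ 0.07  0.68  0.61  1.74 -0.44  0.97 -0.45]
```

>>> apply_moves([
  [[1.5, 15, -34], 0, 40],
  [[1.5, 15, -34], 0, 40],
  [[1.5, 15, -34], 0, 40],
  [[1.5, 15, -34], 0, 40],
  [[1.5, 15, -34], 0, 40],
  [[1.5, 15, -34], 0.2, 40],
  [[1.5, 15, -34], 0.2, 40],
  [[1.5, 15, -34], 0.2, 40],
  [[1, 8, -20], 0.2, 40],
  [[0, 0, 0], 0.2, 40],
])

```text
clock: 14.15
eef_pos: [542.4, 63.9, 168.6]
tool_rot: [-2.176, 1.454, 2.755]
force: [0.8, -0.6, -2.0]
width: 59.0
```

Run:
```python
from h import *
o,X=tray(); T=tcpfor(120);
to(T,None,4)
for n in("side","top"):
    im,d=eyes.get_image(n);cv2.imwrite(f"pics/{n}5.png",im)
    sub=im[130:270,230:400] if n=="side" else im[170:310,210:380]
    cv2.imwrite(f"pics/{n}5z.png",cv2.resize(sub,None,fx=4.2,fy=4.2,interpolation=cv2.INTER_CUBIC))
```

```text
tray o [542.99  66.04 145.39] yaw 12.527527273714949 normal [ 0.02 -0.05  1.  ] F [ 0.77 -0.61 -2.  ] w 58.95882316848603 t 14.15
t 14.15 tcp [542.45  63.94 168.59] jaw -77.7 F [ 0.77 -0.61 -2.  ] w 59.0
shift total [ 25.98  22.76 -39.07] roll total 0
[[6.5, 5.7, -9.8], 0.0, None]
[[6.5, 5.7, -9.8], 0.0, None]
[[6.5, 5.7, -9.7], 0.0, None]
[[6.5, 5.7, -9.8], 0.0, None]
```

View pics/side5z.png

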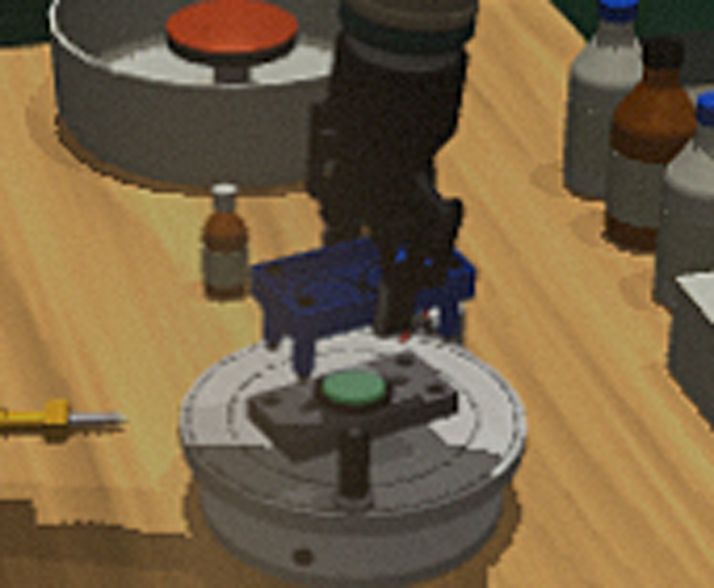

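View pics/top5z.png

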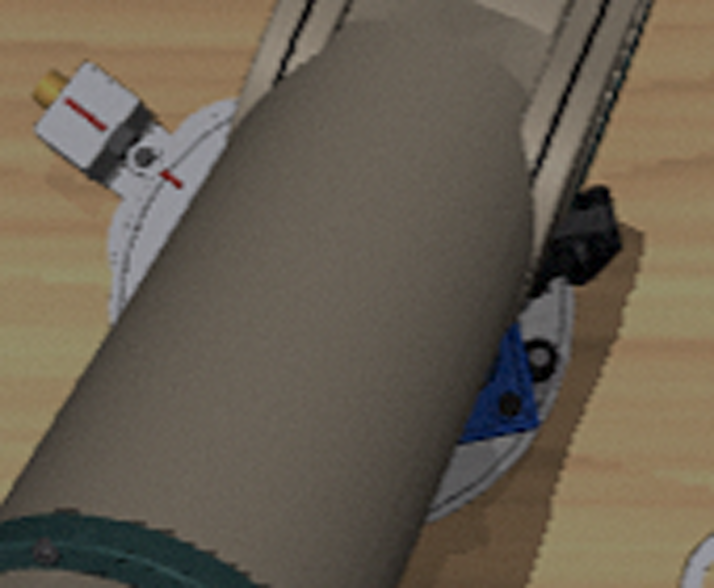

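Hovering: tray level to within about 3°, still about 45 mm short of the nest and heading there. Platen still parked. Small steps from here.

>>> apply_moves([
  [[4, 6, -10], 0, 40],
  [[4, 6, -10], -0.2, 40],
  [[4, 6, -9], -0.2, 40],
  [[2, 5, -7], -0.2, 40],
  [[0, 0, 0], 0, 40],
])

```text
clock: 14.88
eef_pos: [556.6, 101.5, 154.0]
tool_rot: [-2.166, 1.455, 2.768]
force: [0.0, -1.0, -2.1]
width: 59.0
```

Run:
```python
from h import *
o,X=tray(); T=tcpfor(112);
to(T,None,1)
```

```text
tray o [557.18 103.52 130.83] yaw 12.685947312551473 normal [ 0.02 -0.05  1.  ] F [ 0.   -0.99 -2.1 ] w 59.01978789021349 t 14.875
t 14.88 tcp [556.62 101.46 154.03] jaw -77.5 F [ 0.   -0.99 -2.1 ] w 59.0
shift total [19.33  0.16 -6.04] roll total 0
[[19.3, 0.2, -6.0], 0.0, None]
```

>>> apply_moves([
  [[6, 0, -2], -0.3, 40],
  [[6, 0, -2], -0.3, 40],
  [[5, 0, -1.5], 0, 40],
  [[0, 0, 0], 0, 40],
])

```text
clock: 15.38
eef_pos: [552.9, 107.0, 136.3]
tool_rot: [-2.169, 1.455, 2.774]
force: [-0.3, -0.6, -0.8]
width: 59.0
```

Run:
```python
from h import *
o,X=tray(); T=tcpfor(100);
to(T,None,1)
im,d=eyes.get_image("side");cv2.imwrite("pics/s6.png",im)
cv2.imwrite("pics/s6z.png",cv2.resize(im[160:265,265:365],None,fx=5.7,fy=5.7,interpolation=cv2.INTER_CUBIC))
p=eyes.camera_params("side");K=np.array([[p['fx'],0,p['cx']],[0,p['fy'],p['cy']],[0,0,1]])
q=[o+X@np.array([a*49,b*19,0]) for a,b in((1,1),(1,-1),(-1,1),(-1,-1))]
c,s_=np.cos(np.radians(NY)),np.sin(np.radians(NY))
q+=[np.array([NEST[0]+c*a*49-s_*b*19,NEST[1]+s_*a*49+c*b*19,82]) for a,b in((1,1),(1,-1),(-1,1),(-1,-1))]
uv=cv2.projectPoints(np.array(q),cv2.Rodrigues(np.array(p['R']))[0],np.array(p['t']),K,p['dist'])[0].reshape(-1,2)
print((uv-[265,160])*5.7)
```

```text
tray o [553.46 109.06 113.12] yaw 13.256616170323422 normal [ 0.02 -0.05  1.  ] F [-0.27 -0.65 -0.85] w 58.97098220090798 t 15.375
t 15.38 tcp [552.93 106.98 136.32] jaw -76.9 F [-0.27 -0.65 -0.85] w 59.0
shift total [13.03  2.01 -0.19] roll total 0
[[13.0, 2.0, -0.2], 0.0, None]
[[355.22 254.13]
 [397.5  294.62]
 [170.87 305.28]
 [211.04 347.85]
 [353.5  310.57]
 [395.5  348.09]
 [171.46 363.66]
 [211.28 403.22]]
```

View pics/s6z.png

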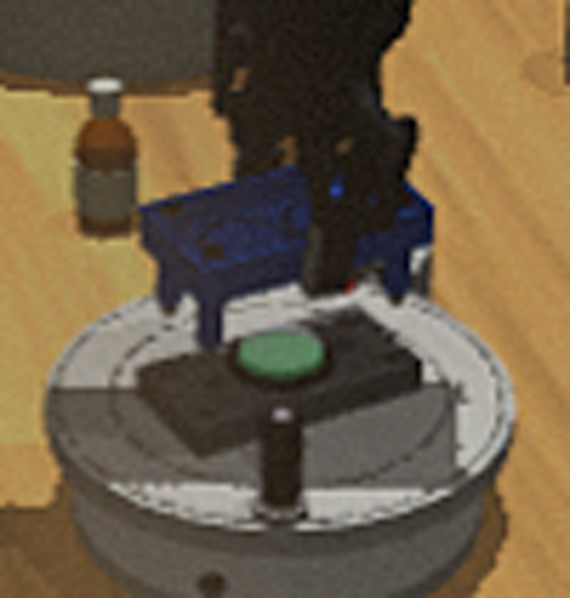

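Side view: visible pin tips at (397,300), (170,307) and (211,347) match the predicted (397,295), (171,305) and (211,348). The tray is over the nest and the sockets lie straight below. Lowering to just above the sockets.

>>> apply_moves([
  [[5, 0.8, -0.5], 0, 40],
  [[5, 0.8, -0.3], 0, 40],
  [[4, 0.6, 0], 0, 40],
  [[0, 0, 0], 0, 40],
])

```text
clock: 15.92
eef_pos: [553.9, 108.5, 121.7]
tool_rot: [-2.171, 1.456, 2.773]
force: [0.2, -0.3, -1.3]
width: 59.0
```

Run:
```python
from h import *
o,X=tray(); T=tcpfor(85);
to(T,None,1)
im,d=eyes.get_image("side");cv2.imwrite("pics/s7z.png",cv2.resize(im[160:265,265:365],None,fx=5.7,fy=5.7,interpolation=cv2.INTER_CUBIC))
```

```text
tray o [554.46 110.57  98.47] yaw 13.224995461425875 normal [ 0.02 -0.05  1.  ] F [ 0.23 -0.28 -1.33] w 59.00441467183924 t 15.925
t 15.93 tcp [553.91 108.5  121.67] jaw -76.9 F [ 0.23 -0.28 -1.33] w 59.0
shift total [13.42  0.7   1.06] roll total 0
[[13.4, 0.7, 1.1], 0.0, None]
```

View pics/s7z.png

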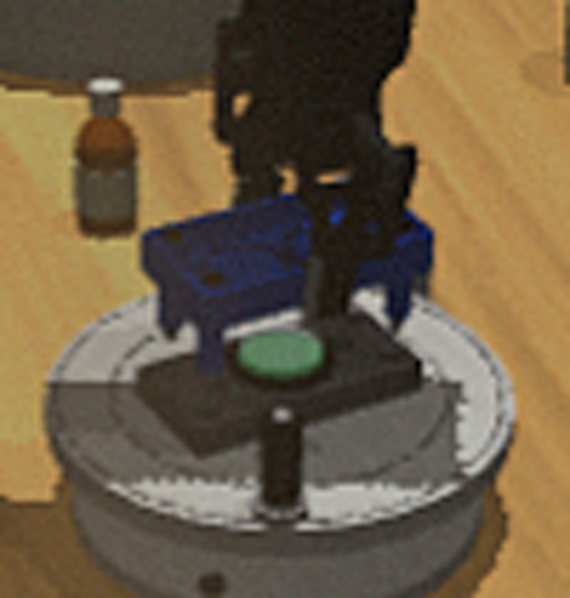

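>>> apply_moves([
  [[4, 0.2, 0.3], 0, 40],
  [[4, 0.2, 0.3], 0, 40],
  [[2, 0.1, 0.2], 0, 40],
  [[0, 0, 0], 0, 40],
])

```text
clock: 16.48
eef_pos: [553.8, 108.1, 111.2]
tool_rot: [-2.173, 1.457, 2.77]
force: [-0.3, 0.1, -2.0]
width: 59.4
```

Run:
```python
from h import *
o,X=tray(); T=tcpfor(80);
to(T,None,1)
im,d=eyes.get_image("side");cv2.imwrite("pics/s8z.png",cv2.convertScaleAbs(cv2.resize(im[190:250,280:350],None,fx=9,fy=9,interpolation=cv2.INTER_CUBIC),alpha=1.8))
```

```text
tray o [554.35 110.2   88.04] yaw 13.219497449734854 normal [ 0.01 -0.05  1.  ] F [-0.27  0.14 -2.02] w 59.43130835675685 t 16.475
t 16.48 tcp [553.78 108.13 111.24] jaw -77.0 F [-0.27  0.14 -2.02] w 59.4
shift total [8.04 0.38 0.38] roll total 0
[[8.0, 0.4, 0.4], 0.0, None]
```

View pics/s8z.png

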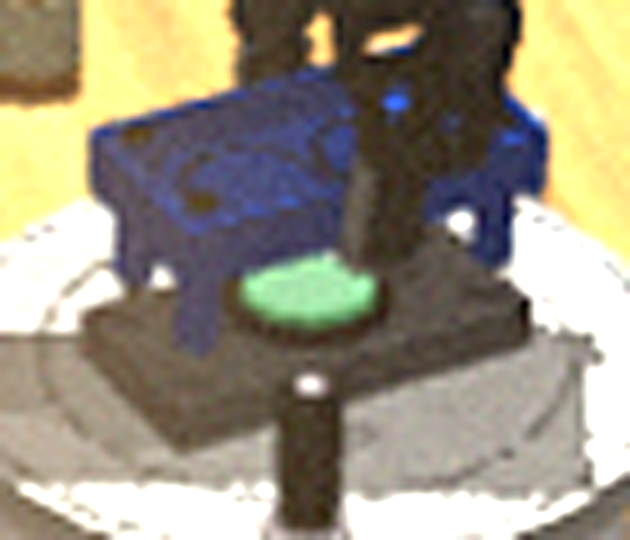

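The pin tips at about (193,352) sit just over the dark tray top, where the sockets aren't resolvable. Going down gently while watching the force.

>>> apply_moves([
  [[2, 0, 0], 0, 40],
  [[2, 0.1, 0.1], 0, 40],
  [[2, 0.1, 0.1], 0, 40],
  [[0, 0, 0], 0, 40],
])

```text
clock: 17.02
eef_pos: [553.5, 108.3, 105.1]
tool_rot: [-2.175, 1.457, 2.768]
force: [-0.6, 0.2, -1.4]
width: 59.1
```

Run:
```python
from h import *
o,X=tray(); T=tcpfor(75);
to(T,None,1)
```

```text
tray o [554.12 110.35  81.91] yaw 13.22434590255065 normal [ 0.01 -0.05  1.  ] F [-0.62  0.22 -1.36] w 59.1142574740844 t 17.025
t 17.02 tcp [553.54 108.28 105.11] jaw -76.9 F [-0.62  0.22 -1.36] w 59.1
shift total [6.88 0.46 0.51] roll total 0
[[6.9, 0.5, 0.5], 0.0, None]
```

>>> apply_moves([
  [[2, 0.1, 0.1], 0, 40],
  [[1.5, 0.1, 0.1], 0, 40],
  [[0, 0, 0], 0, 40],
])

```text
clock: 17.4
eef_pos: [553.5, 108.3, 101.4]
tool_rot: [-2.176, 1.457, 2.767]
force: [-0.3, 0.8, -2.2]
width: 58.8
```

Run:
```python
from h import *
o,X=tray(); T=tcpfor(75);
to(T,None,1)
```

```text
tray o [554.04 110.38  78.19] yaw 13.223813298015731 normal [ 0.01 -0.05  1.  ] F [-0.26  0.81 -2.24] w 58.760346128849946 t 17.4
t 17.4 tcp [553.45 108.3  101.39] jaw -76.9 F [-0.26  0.81 -2.24] w 58.8
shift total [3.18 0.18 0.31] roll total 0
[[3.2, 0.2, 0.3], 0.0, None]
```

Origin is about 4 mm below the socket rim with no contact force, so the pins are in. Continuing.

>>> apply_moves([
  [[2, 0.1, 0.1], 0, 40],
  [[1.5, 0.1, 0.1], 0, 40],
  [[1, 0, 0], 0, 40],
  [[0, 0, 0], 0, 40],
])

```text
clock: 17.9
eef_pos: [553.4, 108.4, 97.4]
tool_rot: [-2.182, 1.457, 2.761]
force: [-0.9, 0.8, -0.7]
width: 59.6
```

Run:
```python
from h import *
o,X=tray(); print(status.read_state()['torque'])
im,d=eyes.get_image("side");cv2.imwrite("pics/s9z.png",cv2.convertScaleAbs(cv2.resize(im[190:250,280:350],None,fx=9,fy=9,interpolation=cv2.INTER_CUBIC),alpha=1.8))
```

```text
tray o [553.96 110.52  74.2 ] yaw 13.230495606530813 normal [ 0.01 -0.05  1.  ] F [-0.92  0.8  -0.71] w 59.557337958802364 t 17.9
[ 0.03 -0.05  0.01]
```

View pics/s9z.png

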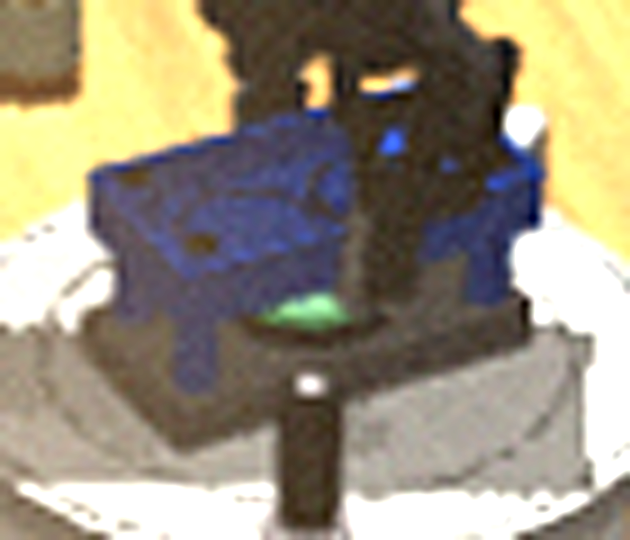

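>>> apply_moves([
  [[1.5, 0, 0], 0, 40],
  [[1.5, 0, 0], 0, 40],
  [[0, 0, 0], 0, 40],
])

```text
clock: 18.32
eef_pos: [553.4, 108.4, 97.5]
tool_rot: [-2.201, 1.458, 2.742]
force: [-1.1, 0.8, -2.8]
width: 59.5
```

Run:
```python
from h import *
o,X=tray(); print(status.read_state()['torque'])
```

```text
tray o [554.   110.57  74.34] yaw 13.224982702499249 normal [ 0.01 -0.05  1.  ] F [-1.06  0.78 -2.8 ] w 59.50273653860172 t 18.325
[-0.01 -0.11  0.01]
```

>>> apply_moves([
  [[4, 0, 0], 0, 40],
  [[4, 0, 0], 0, 40],
])

```text
clock: 18.58
eef_pos: [553.7, 108.5, 96.8]
tool_rot: [-2.244, 1.458, 2.7]
force: [-8.7, 1.0, 37.5]
width: 59.5
```

Run:
```python
from h import *
o,X=tray(); print(status.read_state()['torque'],X[:,2])
```

```text
tray o [554.32 110.72  73.65] yaw 13.232045679467163 normal [ 0.01 -0.05  1.  ] F [-8.7   1.   37.49] w 59.48718630097967 t 18.575
[-0.37  2.39  0.09] [ 0.01 -0.05  1.  ]
```

Firm contact at origin z about 73.7 (home is 73). Relaxing and opening.

>>> apply_moves([
  [[0, 0, 0], 0, 40],
  [[0, 0, 0], 0, 62],
  [[0, 0, 0], 0, 66],
  [[0, 0, 0], 0, 75],
  [[0, 0, 0], 0, 85],
  [[0, 0, 0], 0, 85],
])

```text
clock: 19.32
eef_pos: [554.1, 108.4, 96.6]
tool_rot: [-2.245, 1.459, 2.699]
force: [-0.0, 0.3, 0.4]
width: 84.9
```

Run:
```python
from h import *
s=status.read_state();print(s['force'],s['eef_pos'],s['width'])
to(s['eef_pos']+[0,0,130],None,1)
im,d=eyes.get_image("side");cv2.imwrite("pics/s10z.png",cv2.convertScaleAbs(cv2.resize(im[190:250,280:350],None,fx=9,fy=9,interpolation=cv2.INTER_CUBIC),alpha=1.8))
```

```text
[-0.03  0.34  0.36] [554.06 108.4   96.57] 84.8883895563629
t 19.32 tcp [554.06 108.4   96.57] jaw -76.9 F [-0.03  0.34  0.36] w 84.9
shift total [-129.18  -11.36   -9.08] roll total 0
[[-129.2, -11.4, -9.1], 0.0, None]
```

View pics/s10z.png

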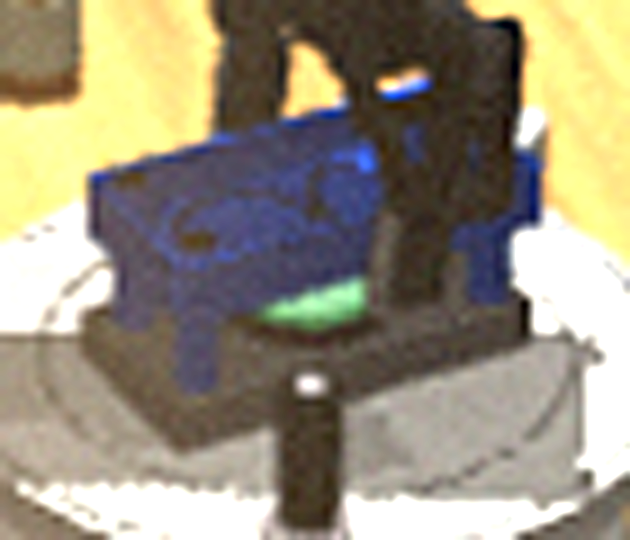

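Fingers are open and clear. The near edge of the tray rose slightly, so it levelled on release. Retreating straight up.

>>> apply_moves([
  [[-12, -1, -0.9], 0, 85],
  [[-20, -1.8, -1.4], 0, 85],
  [[-30, -2.7, -2.1], 0, 85],
  [[-40, -3.6, -2.8], 0, 85],
  [[-40, -3.6, -2.8], 0, 85],
])

```text
clock: 20.0
eef_pos: [552.3, 108.0, 243.8]
tool_rot: [-2.217, 1.455, 2.725]
force: [0.2, -0.3, 0.3]
width: 85.0
```

>>> apply_moves([
  [[-5, -20, 45], 0, 85],
  [[0, -20, 45], 0, 85],
  [[0, -20, 45], 0, 85],
  [[0, -20, 45], 0, 85],
  [[0, -15, 40], 0, 85],
  [[0, 0, 0], 0, 85],
])

```text
clock: 20.75
eef_pos: [512.8, -135.3, 251.1]
tool_rot: [-2.278, 1.469, 2.667]
force: [0.2, 0.9, 0.0]
width: 84.8
```

Run:
```python
from h import *
s=status.read_state();print(s['clock'],s['force'],s['eef_pos'])
for n in("side","top"):
    im,d=eyes.get_image(n);cv2.imwrite(f"pics/{n}11.png",im);np.savez(f"{n}11.npz",im=im,d=d)
    sub=im[185:255,265:365] if n=="side" else im[180:310,210:370]
    k=7.5 if n=="side" else 4.5
    cv2.imwrite(f"pics/{n}11z.png",cv2.convertScaleAbs(cv2.resize(sub,None,fx=k,fy=k,interpolation=cv2.INTER_CUBIC),alpha=1.6))
```

```text
20.75 [0.16 0.9  0.04] [ 512.79 -135.32  251.05]
```

View pics/side11z.png

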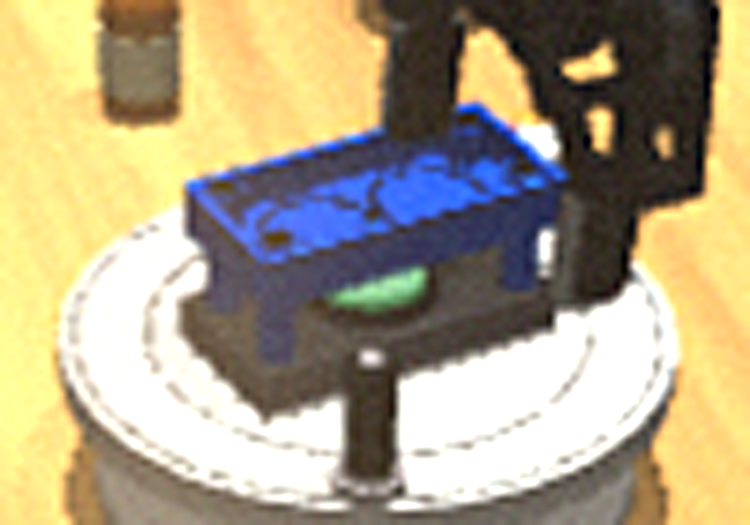

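View pics/top11z.png

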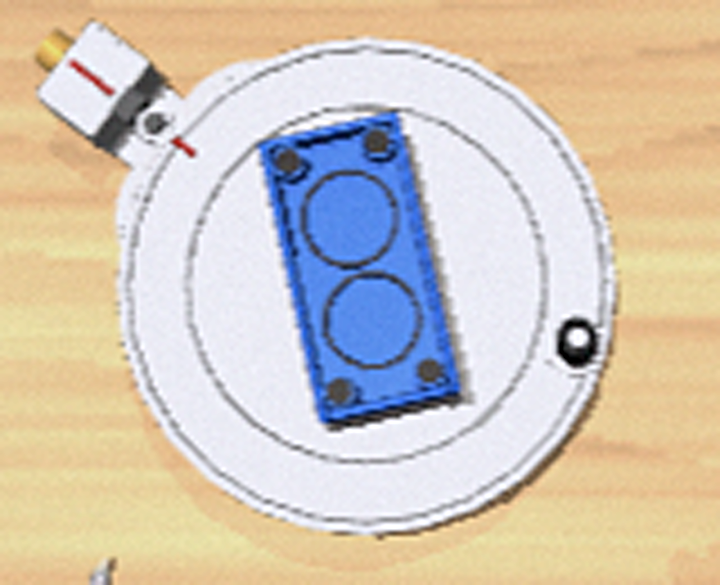

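The tray stands over the nest with all pillars apparently down; the red lines are aligned and the doublet is visible under the tray. Checking its height and level numerically.

Run:
```python
from h import *
z=np.load("top11.npz");im,d=z['im'],z['d']
hsv=cv2.cvtColor(im,cv2.COLOR_BGR2HSV)
b=cv2.inRange(hsv,(100,120,40),(130,255,255));b[:180]=0;b[310:]=0;b[:,:230]=0;b[:,360:]=0
P,uv=pts("top",b>0,d)
e=(cv2.erode(b,np.ones((3,3)))>0)
F=P[(P[:,2]>106)&(P[:,2]<121)]
c=F.mean(0);A=np.c_[F[:,:2]-c[:2],np.ones(len(F))]
co,res,_,_=np.linalg.lstsq(A,F[:,2],rcond=None);sd=np.std(F[:,2]-A@co);print("floor z",co[2],"slopes",co[:2],"sd",sd,len(F),"slope se",sd/np.sqrt(len(F))/A[:,:2].std(0))
# ref: platen depth
v,u=np.mgrid[200:290,245:340];u=u.ravel();v=v.ravel();X=deproj("top",np.c_[u,v],d[v,u]);k=(abs(X[:,2]-66)<6);print("platen z",X[k,2].mean(),k.sum())
cs,_=cv2.findContours(b,cv2.RETR_EXTERNAL,cv2.CHAIN_APPROX_NONE);cc=max(cs,key=cv2.contourArea)
print(cv2.minAreaRect(onz("top",cc.reshape(-1,2),129)[:,:2].astype(np.float32)))
# circle centers, zoom 4.5
f=lambda a,k,o:[((x+.5)/k+o[0]-.5,(y+.5)/k+o[1]-.5) for x,y in a]
q=onz("top",f([(350,219),(372,320)],4.5,(210,180)),114);print(q,q.mean(0),np.degrees(np.arctan2(*(q[0]-q[1])[1::-1])))
# two-view wall corners
T=f([(261,142),(397,112),(468,396),(325,428)],4.5,(210,180))
S=f([(478,104),(568,178),(270,263),(186,184)],7.5,(265,185))
T=[T[0],T[1],T[2],T[3]];S=[S[0],S[1],S[2],S[3]]
a1,d1=ray("top",T);a2,d2=ray("side",S)
for i in range(4):
    M=np.c_[d1[i],-d2[i]];k=np.linalg.lstsq(M,a2-a1,rcond=None)[0];p1=a1+d1[i]*k[0];p2=a2+d2[i]*k[1];print((p1+p2)/2,np.linalg.norm(p1-p2))
```

```text
floor z 114.48044483213161 slopes [ 0. -0.] sd 1.9263085822678334 1303 slope se [0. 0.]
platen z 66.29704354839286 5886
((554.3135986328125, 109.413818359375), (120.33573913574219, 59.47880172729492), 13.62101936340332)
[[576.17 114.62 114.  ]
 [533.63 104.72 114.  ]] [554.9  109.67 114.  ] 13.094209389443227
[605.31 152.02 124.36] 3.4573023442223993
[619.21  95.19 124.13] 2.009502248097982
[501.65  63.8  127.37] 0.5161508206628576
[487.94 122.62 126.28] 0.34339861940366795
```

Floor z is 114.2 mm after correcting for the platen's depth offset (home is 114), and the slopes are about 0, so it is fully home and level. A last look at the other things on the bench.

Run:
```python
from h import *
a=np.load("top0.npz")['im'];b=np.load("top11.npz")['im']
D=cv2.absdiff(a,b).max(2)
for n,(u,v) in dict(dresser=(225,335),ring=(389,311),blank=(400,155),loupe=(474,158),dropper=(151,249),lap=(133,184)).items():
    print(n,D[v-25:v+25,u-25:u+25].mean())
```

```text
dresser 13.086
ring 51.5444
blank 13.9188
loupe 24.188
dropper 12.9436
lap 11.4408
```

View pics/top11.png

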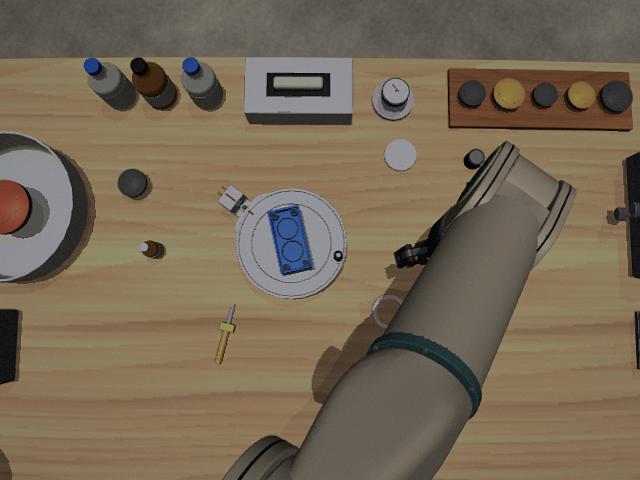

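The blue tray is on the parked platen at (291,240). The other things are at their first positions; the ring and loupe are partly hidden by the arm, but their visible parts haven't moved. Handing in.

```bash
python3 -c "
from h import *
print(ctrl.finish_job())"
```

```text
the job is handed in; nothing more can be done
None
```

The job is done and handed in at about 21 s, with the arm clear of everything.

- **Turntable:** I turned it counter-clockwise by the crank grip. Drag at the grip peaked at about 13 N, then reversed to a 5 N pull as the roller dropped into the notch. I let go at about −2°. The red lines on the housing and platen edge line up in every picture since.
- **Blue tray:** The pins went into the sockets with no noticeable side force. The tray floor measures about 114.2 mm above the bench (114 expected when fully home) with no measurable slope. It is centred to about 1 mm and turned to within about 0.5° of the grey tray.

These things were not clean or not fully checked:

- **Tilted tool:** Pushing the crank left the tool tilted about 5–7°, so the tray went down about 3° off level. It levelled when released, dropping an estimated 1–2 mm on one side.
- **Last push:** My final seating push reached 37 N, firmer than I intended. It was through the gripped tray after it had already met the grey tray.
- **Height cross-check:** Estimating the tray's wall-top height from both cameras gave 124–127 mm, against 129 mm expected. I picked those corners by hand on blurry zooms and trusted the depth reading instead.
- **Doublet:** I didn't measure its position after placing the tray. It showed in place under the tray in the side view.
- **Bystanders:** Four were at their first positions in the last top view. The blocking ring and loupe were partly hidden by the arm, but their visible parts had not moved.

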